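# Slide the standby battery box into its charging dock and bar it in

## Robot

A 6-joint arm with a two-finger parallel gripper is mounted at the origin on a cart in front of the work surface, level with it; the furniture and walls round the work are solid. World frame = base frame: x ahead of the robot, y to its left, z up, the work surface at z = 0. Lengths are in m, angles in rad, forces in N, time in s.
With the tool pointing down it reaches from about 0.25 to 0.725 m from the base axis. Payload 4 kg.
Tool frame: the origin (TCP) lies between the finger pads; the fingertips stand 8 mm ahead of it and the grasp point (between the pads) lies 11 mm behind it (bot.tip_reach is the distance from the TCP to the fingertips, in m); z points along the fingers, y is the line along which they close (so a half turn about z gives the same grasp; the last joint's range is limited). The gripper opens to 85 mm and grips with 20 to 120 N. Pads are 22 mm wide; open, the fingers measure 114 mm over their backs; the gripper's body (76 mm by 85 mm) begins 54 mm behind the grasp point. The pads swing forward as they close: fully open they stand 13 mm farther back than shut.
Start: joints at [-1.337, 0.241, 0.005, 1.335, 0, 1.571], TCP at [0.116, -0.486, 0.239] pointing down, gripper open.
Joint ranges: [-2.72, 2.72], [-1.05, 1.87], [-1.09, 1.28], [-1.99, 2.15], [-1.42, 1.44], [-3.14, 3.14]. Speed limits (rad/s): [2.79, 2.79, 3.14, 3.14, 3.14, 3.14].

## Interface

Orientations are given as a unit quaternion [x, y, z, w].
In Python, from workcell import bot gives the robot as it stands.
- The arm moves only by the tool move_arm, never from a script. Its argument "deltas" is a list of rows, each a list of 7 numbers: the opening, from 0 (shut) to 1 (fully open), then the shift along the tool's x, y, z in mm, then the turn, a rotation vector about the tool's x, y, z in degrees. In form: [[gripper, tx, ty, tz, ax, ay, az], ...]. A call has 1 to 10 rows; each row shifts and turns the commanded pose from where the row before left it, along the tool's axes as they then stand; what a row does not reach is not made up. A row lasts 1/12 s, in which the tool goes at most 41.7 mm and 7.16 degrees, less where a joint would pass 70% of its speed; a pose out of reach is approached as far as the arm can. A call is refused whole if a number of a shift passes 41.7 or a number of a turn 7.16, either way. A call with a gripper value outside its range is refused whole. The fingers move at their own pace and stop on an object; the grip force is fixed at half the most. Time passes only in rows, so rows that do not move let the fingers close. It gives the time, the measured TCP pose, the force, the opening and the grip force at its end, in the units of the state.
- bot.get_obs(): the state, without advancing time (a new reading comes with each control period).
- bot.camera(name): name is "scene" or "top"; returns the picture (384x512x3 uint8, blue, green, red); there is no depth.
- bot.calibration(name): a dict with "K" (3x3 intrinsics, pixels), "dist_coeffs" ([k1, k2, p1, p2, k3] as OpenCV has them; the pictures are not rectified), "position" and "orientation" of the camera in the world. Camera axes: x right, y down, z forward; pixel columns grow to the right and rows downward; lengths in m; the calibration is good to about 2 mm. A picture is of the moment at which its call begins. calibration takes no time and is no camera call.
- bot.job_done(): hands the job in; it is judged then, once.
Trained networks look in the newest picture that a camera, given by its name, has taken for a name from the list of things; names that differ only in an ending like _2 or _b are one class to them, and where a whole thing is asked for, a point or a joint stands for the part that bears it (a point fixed in the world has none). Each returns a list of dicts, best first, with "conf" (0 to 1); they miss things now and then, are a little off and sometimes report something else, mostly with a low value. They report only what shows in the picture. A call takes as long as a camera call.
- bot.outline_of(query, camera): "pixels" (384x512 bool, what is visible of it) and "rect" ([left, top, width, height] in pixels, round what is visible of it).
The state is a dict: "clock": time; "joint_pos": joint angles; "joint_vel": joint speeds; "tau": joint torques, N m; "eef_pos": TCP position; "tool_rot": TCP orientation; "ft_force": force on the tool from outside, world axes, zero at the start; "ft_torque": the same for the moment, N m; "grip_width": finger opening in m; "grasp_force": force on a finger pad.
Only numpy, scipy, OpenCV 4.12 (cv2) and the standard library are available. Lean on these libraries where they do the work, as an engineer would, in place of code of your own. Each camera call takes 0.05 s, during which the arm holds its last target. There are 200 camera calls.

## Task

Put the standby battery back on charge: pushing low down near its foot so that it slides and never tips, push the tall grey battery box along the table into the mouth of the charging dock until it is fully home against the rubber stops. Then push the keeper bar round with the fingertips until it is fully shut across the front of the box, and come away. Only push: grip and lift nothing, and leave everything else on the table where it is.

Things in the scene. Friction and masses are not known exactly. Their poses are not given: they have to be found in the camera images.
- battery_box: Tall loose box, 100 mm along its x, 140 along y, 175 high: dark grey case, black lid, black handle on top (to 199 mm). Origin: centre of its underside, z up. +x is the way it goes into the dock. 0.75 to 0.93 kg. Starts 260 to 320 mm short of home, up to 30 mm off the dock's centre line, turned up to 0.25 rad. Too wide to grip across.
- push_face (a point): Middle of the box's rear face (x = -50 mm, the face with a small round gauge on the lid), 25 mm above the table: push here. The rubber feet reach 42 mm fore and aft of the box's centre and rub at 0.7 to 1.0 on the table: sliding takes 5 to 10 N; pushed at 20 to 30 mm height the box slides, above about 60 mm it rocks and tips.
- dock: Charging dock fixed to the table; place and direction vary, its mouth faces the robot's right. Origin on the table where the box's origin is when home, +x the way in, z up. Two aluminium guides 38 mm high, inner faces at y = +-74 mm from x = -55 to 55 mm (4 mm play each side), no floor. Grey charger head 68 mm high at x = 57 to 109 mm. Rubber stops at x = 50 mm meet the box.
- dock_mouth (a point): Middle of the mouth, on the table at x = -96 mm in the dock's frame; the guides flare from y = +-74 mm at x = -55 mm to y = +-96 mm here, 38 mm high.
- contact_a (a joint): Travel (m) of the sprung brass contact at y = -22 mm, 28 mm high, on the charger head: 0 when free, about 0.006 with the box fully home. It pushes back with 0.7 to 1.8 N; both together push less than the box's friction, so the box stays where it is left.
- contact_b (a joint): The same for the contact at y = +22 mm.
- keeper (a joint): Angle (rad) of the keeper, a flat steel bar on an upright pin: 0 = fully shut (rubber stop), lying along the dock's +y across the front of the box; grows counterclockwise seen from above as it opens; at 1.57 it points along the dock's -x, out of the mouth. Starts at 1.75 to 1.95, ends at 2.2. Stays where it is left. Shut, it is 5 mm from a box that is home; it cannot shut on one that is not.
- keeper_hinge (a point): Axis of the keeper's pin, at x = -59 mm, y = -100 mm in the dock's frame, at the height of the bar's middle (54 mm). The bar is 8 mm thick, 44 to 64 mm above the table, so it passes over the guides, and reaches 214 mm from the pin. About 1 to 1.5 N moves it, 110 mm from the pin.
- keeper_knob (a point): Centre of the black upright knob (18 mm across, 68 to 96 mm above the table) on the keeper bar, 205 mm from the pin.
- iodine_bottle: Brown glass bottle with black cap, 42 mm across, 78 mm tall, standing beside the dock on the side of the keeper's hinge; not part of the job. Origin at the centre of its underside.
- petri_dish: Clear round dish, 58 mm across, 12 mm high, at the near right of the table; not part of the job. Origin at the centre of its underside.
- tally_counter: Round grey hand counter, 43 x 64 x 22 mm, lying beside the charger head; not part of the job. Origin at the centre of its underside.
- stopper: Small brown rubber stopper, 22 mm across, 20 mm tall, standing on the far side of the battery box; not part of the job. Origin at the centre of its underside.
- lead_weight: Small dark round weight, 26 mm across, 21 mm tall, beside the dock on the side of the keeper's hinge; not part of the job. Origin at the centre of its underside.
- glass_beaker: Clear plastic beaker of water, 75 mm across, 83 mm tall, at the near right corner of the table; not part of the job. Origin at the centre of its underside.
- marker_pen: White and black marker pen, 17 x 135 mm, lying on the table behind the dock; not part of the job. Origin at the centre of its underside.

How it is judged:
On the way:
1. the battery box is fully home in the dock, on both contacts, with the keeper still open (x of battery_box in the frame of dock above -0.004 m and value of joint each of contact_a, contact_b above 0.0025 m and y of battery_box in the frame of dock between -0.008 and 0.008 m and angle between the x axis of battery_box and the x axis of dock, either way round below 0.1 rad and value of joint keeper above 1 rad and linear speed of battery_box below 0.01 m/s), for 0.2 s.
At the end, for the whole second after the job is handed in: The battery box stands at rest on the table in the dock, within 4 mm of the rubber stops, both contacts pressed at least 2.5 mm, within 0.1 rad of square and 8 mm of the centre line, and the keeper bar is shut to within 0.08 rad (x of battery_box in the frame of dock above -0.004 m and value of joint each of contact_a, contact_b above 0.0025 m and y of battery_box in the frame of dock between -0.008 and 0.008 m and angle between the x axis of battery_box and the x axis of dock, either way round below 0.1 rad and value of joint keeper below 0.08 rad and angle between battery_box's own z axis and vertical below 0.03 rad and height (world z) of battery_box below 0.003 m and linear speed of battery_box below 0.01 m/s); the robot touches nothing.
It fails at once if the battery box is tipped or rocked by more than 0.12 rad (7 degrees) (angle between battery_box's own z axis and vertical above 0.12 rad).
It fails at once if the battery box is lifted or carried (more than 10 mm up) (height (world z) of battery_box above 0.01 m).
It fails at once if the battery box is gripped, or shoved with more than 40 N, while still more than 20 mm short of home (contact force between the fingers and battery_box above 40 N and x of battery_box in the frame of dock below -0.02 m).
It fails at once if the keeper bar, its knob or the dock is gripped, or pushed with more than 35 N, while the keeper is still open by more than 0.2 rad (contact force between the fingers and dock above 35 N and value of joint keeper above 0.2 rad).
It fails at once if one of the other things is moved by more than 15 mm or knocked over (distance of any of iodine_bottle, petri_dish, tally_counter, stopper, lead_weight, glass_beaker, marker_pen from where it was at the start of the episode above 0.015 m or angle between any of iodine_bottle, petri_dish, tally_counter, stopper, lead_weight, glass_beaker's own z axis and vertical above 0.35 rad).
It also fails if it takes over 69 s, if anything falls off the work surface, if the arm or the gripper's body presses on something with over 40 N, if the wrist force passes 120 N, or if a joint passes its speed limit or range.

## Working session

There is one attempt and no reset: what is moved stays moved. The work goes in short steps, Python scripts to look and compute and a tool call to move; the robot and the scene stay as the last step left them, time stands still between calls to the robot, and variables do not carry over. Pictures are saved under pics/ and viewed, at most 10 in all, crops included, and the job is handed in when it is done.

Besides the shell and the picture viewer there is one more tool, called after "Call:" as name(argument=value, ...) on one line, values as JSON. move_arm: Moves the arm, as the interface text tells. Its arguments: {"type":"object","properties":{"deltas":{"type":"array","items":{"type":"array","items":{"type":"number"}}}},"required":["deltas"]}

```bash
mkdir -p pics; ls; cat > h.py <<'E'
import numpy as np, cv2
from scipy.spatial.transform import Rotation as R
from workcell import bot
def ray(cam,px):
    c=bot.calibration(cam); K=np.array(c["K"]); d=np.array(c["dist_coeffs"])
    u=cv2.undistortPoints(np.array(px,float).reshape(-1,1,2),K,d).reshape(-1,2)
    return np.array(c["position"]), R.from_quat(c["orientation"]).apply(np.c_[u,np.ones(len(u))])
def onz(cam,px,z):
    p,v=ray(cam,px); return p+v*((z-p[2])/v[:,2])[:,None]
def proj(cam,P):
    c=bot.calibration(cam); r=R.from_quat(c["orientation"]).inv()
    return cv2.projectPoints(r.apply(np.atleast_2d(P)-c["position"]),np.zeros(3),np.zeros(3),np.array(c["K"]),np.array(c["dist_coeffs"]))[0].reshape(-1,2)
E
python3 - <<'E'
from h import *
for n in("scene","top"):
    im=bot.camera(n); cv2.imwrite(f"pics/{n}0.png",cv2.resize(im,(800,600)) )
    c=bot.calibration(n); print(n,c["position"],np.round(c["K"],1).tolist(),R.from_quat(c["orientation"]).as_matrix()[:,2])
    for q in("battery_box","dock","keeper","keeper_knob","iodine_bottle","stopper","lead_weight","tally_counter","marker_pen","petri_dish","glass_beaker"):
        o=bot.outline_of(q,n)
        if o:
            m=o[0]["pixels"]; ys,xs=np.nonzero(m); ctr=(xs.mean(),ys.mean())
            print(q,round(o[0]["conf"],2),o[0]["rect"],np.round(ctr,1),np.round(onz(n,[ctr],0)[0],3))
print(bot.get_obs())
E
```

```text
pics
scene [-0.52348752  0.61814478  0.83420812] [[463.0, 0.0, 247.2], [0.0, 463.0, 189.5], [0.0, 0.0, 1.0]] [ 0.74098812 -0.43679826 -0.51004303]
battery_box 0.67 [256.9, 150.0, 54.7, 72.2] [282.1 186.5] [ 0.645 -0.216  0.   ]
dock 0.67 [130.9, 169.3, 116.6, 101.8] [193.7 233.7] [0.541 0.178 0.   ]
keeper_knob 0.9 [197.1, 170.2, 42.7, 36.9] [216.2 192.9] [0.722 0.009 0.   ]
iodine_bottle 0.79 [148.6, 193.1, 15.2, 28.9] [155.9 210.3] [0.721 0.232 0.   ]
lead_weight 0.58 [174.9, 206.8, 4.3, 12.0] [176.8 212.5] [0.675 0.177 0.   ]
tally_counter 0.62 [183.4, 266.8, 20.8, 15.4] [194.6 275.5] [0.366 0.256 0.   ]
marker_pen 0.54 [102.5, 237.1, 43.7, 24.0] [122.5 247.8] [0.58 0.39 0.  ]
petri_dish 0.31 [258.1, 152.4, 47.4, 71.1] [282.  186.6] [ 0.645 -0.215  0.   ]
glass_beaker 0.58 [378.1, 185.4, 24.3, 23.5] [387.7 196.1] [ 0.407 -0.501  0.   ]
top [ 2.36247289e-01 -2.95298672e-04  1.76051106e+00] [[466.0, 0.0, 256.3], [0.0, 466.0, 191.3], [0.0, 0.0, 1.0]] [ 0.15706077 -0.01265442 -0.98750786]
battery_box 0.78 [267.5, 162.2, 35.0, 50.8] [286.4 186.4] [ 0.536 -0.138  0.   ]
dock 0.8 [162.3,
[... 678 characters left out ...]
'clock': 1.2, 'joint_pos': array([-1.33699932e+00,  2.40610482e-01,  4.98428006e-03,  1.33516742e+00,
       -2.19880003e-06,  1.57078303e+00]), 'joint_vel': array([-0.00082667, -0.00098535, -0.00020605, -0.00156354, -0.00033759,
        0.0010332 ]), 'tau': array([-2.25624419e-03, -3.72221732e+01,  2.52692324e+01,  1.51765184e-03,
       -2.92906971e-04, -1.83534485e-05]), 'eef_pos': array([ 0.11583694, -0.48640175,  0.23929521]), 'tool_rot': array([ 9.93174372e-01,  1.16639045e-01, -9.34203974e-07,  1.47112443e-06]), 'ft_force': array([ 0.01867812, -0.09779981, -0.48713058]), 'ft_torque': array([-0.01119461, -0.03490991,  0.01930779]), 'grasp_force': 0.0, 'grip_width': 0.08546879492779035}
```

```bash
python3 - <<'E'
from h import *
a=bot.camera("top"); cv2.imwrite("pics/topc.png",cv2.resize(a[120:250,125:395],(800,386),interpolation=cv2.INTER_CUBIC))
b=bot.camera("scene"); cv2.imwrite("pics/scc.png",cv2.resize(b[140:290,100:330],(800,522),interpolation=cv2.INTER_CUBIC))
E
```

```text
(no output)
```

View pics/topc.png

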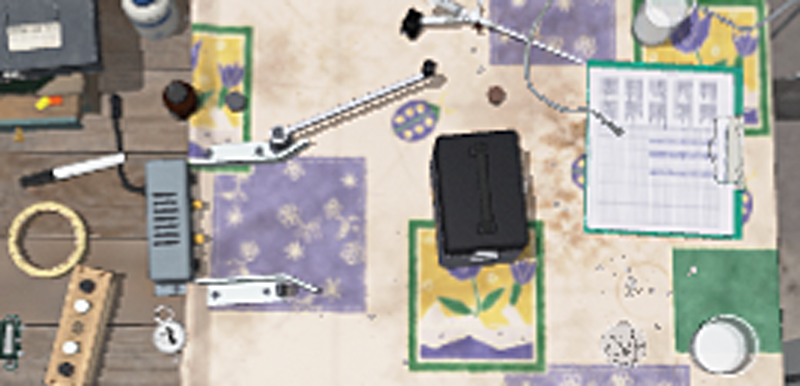

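View pics/scc.png

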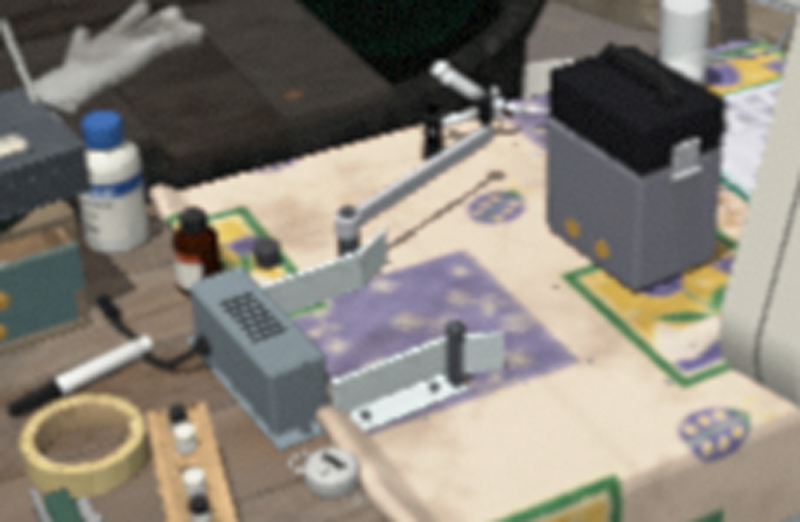

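Top crop: the charger head is at left (148–190,160–282). The keeper pin is at (279,135), the knob at (429,67), and the guide flare ends at (312,143) and (320,290). The box lid is at (435–527,130–255). The scene crop agrees: pin (347,212), near flare tip (503,333), knob about (490,95).

```bash
cat > fit.py <<'E'
from h import *
from scipy.optimize import least_squares, minimize
def T(p,P): c,s=np.cos(p[2]),np.sin(p[2]); P=np.atleast_2d(P); return np.c_[p[0]+c*P[:,0]-s*P[:,1],p[1]+s*P[:,0]+c*P[:,1],P[:,2]]
def boxfit(p0):
    P=np.array([[x,y,z] for x in(-.05,.05) for y in(-.07,.07) for z in(0,.175)])
    H=np.array([[x,y,.199] for x in(-.008,.008) for y in(-.045,.045)])
    ms={}
    for n in("scene","top"):
        bot.camera(n); o=bot.outline_of("battery_box",n)
        if o: ms[n]=o[0]["pixels"]; print(n,o[0]["conf"],ms[n].sum())
    def cost(p):
        c=0
        for n,m in ms.items():
            im=np.zeros(m.shape,np.uint8)
            for Q in(P,H):
                h=cv2.convexHull(proj(n,T(p,Q)).astype(np.float32))
                cv2.fillConvexPoly(im,np.round(h*16).astype(np.int32),1,shift=4)
            c+=1-(m&(im>0)).sum()/(m|(im>0)).sum()
        return c
    best=min((minimize(cost,[p0[0],p0[1],p0[2]+d],method="Nelder-Mead",options=dict(initial_simplex=np.array([p0[0],p0[1],p0[2]+d])+np.array([[0,0,0],[.02,0,0],[0,.02,0],[0,0,.15]]))) for d in(-.15,0,.15)),key=lambda r:r.fun)
    return best.x,best.fun
E
python3 - <<'E'
from fit import *
top=lambda a:np.array(a)/[2.963,2.969]+[125,120]
sc=lambda a:np.array(a)/3.479+[100,140]
def pts(h,pz):
    return [("top",top((279,135)),(-.059,-.1,pz)),("top",top((312,143)),(-.096,-.096,.038)),("top",top((320,290)),(-.096,.096,.038)),
    ("top",top((188,160)),(.057,-h,.068)),("top",top((192,280)),(.057,h,.068)),("top",top((150,282)),(.109,h,.068)),("top",top((147,163)),(.109,-h,.068)),
    ("scene",sc((347,212)),(-.059,-.1,pz)),("scene",sc((386,235)),(-.096,-.096,.038)),("scene",sc((503,333)),(-.096,.096,.038)),("scene",sc((503,372)),(-.096,.096,0)),
    ("scene",sc((240,270)),(.057,-h,.068)),("scene",sc((328,352)),(.057,h,.068)),("scene",sc((270,377)),(.109,h,.068)),("scene",sc((195,285)),(.109,-h,.068))]
def res(p): return np.concatenate([(proj(n,T(p[:3],P))[0]-u) for n,u,P in pts(p[3],p[4])])
r=least_squares(res,[.5,.17,1.57,.07,.07],loss="soft_l1"); D=r.x; print("dock",D.round(4)); print(np.round(r.fun.reshape(-1,2),1).tolist())
D=D[:3]
def kres(k): return np.concatenate([proj(n,T(D,[-.059-.205*np.sin(k[0]),-.1+.205*np.cos(k[0]),.096]))[0]-u for n,u in(("top",top((430,65))),("scene",sc((490,92))))])
k=least_squares(kres,[1.85]); print("keeper",k.x,k.fun.round(1), T(D,[-.059-.205*np.sin(k.x[0]),-.1+.205*np.cos(k.x[0]),.08]))
b,f=boxfit([.52,-.12,1.5]); print("box",b.round(4),f)
d=np.array(b[:2]-D[:2]); c,s=np.cos(D[2]),np.sin(D[2]); print("box in dock",c*d[0]+s*d[1],-s*d[0]+c*d[1],b[2]-D[2])
print("pin",T(D,[-.059,-.1,.05]),"mouth",T(D,[-.096,0,0]),"push_face",T(b,[-.05,0,.025]))
for q,z in(("stopper",.01),("petri_dish",.006)):
    o=bot.outline_of(q,"top"); print(q,[(x["conf"],x["rect"]) for x in o])
print("stopper",onz("top",[top((497,95))],.02))
E
```

```text
dock [0.4984 0.1734 1.6394 0.0738 0.0668]
[[-1.5, -0.1], [-2.2, -0.7], [-2.1, 0.4], [-1.9, 0.2], [-1.6, -0.5], [-1.8, -0.2], [-2.2, 0.0], [1.3, 0.0], [1.2, -1.8], [1.4, -0.0], [1.3, -0.8], [2.2, -1.6], [0.9, 0.0], [0.5, -0.7], [-1.0, -0.4]]
keeper [1.9119095] [-1.4  0.4 -0.3  1.6] [[ 0.68387496 -0.06659982  0.08      ]]
scene 0.75 2930
box [ 0.5251 -0.1274  1.5111] 0.07385103011093508
box in dock -0.3019673216315946 -0.006020511674366791 -0.12835117491160442
pin [[0.60220742 0.12143053 0.05      ]] mouth [[0.50498037 0.07765955 0.        ]] push_face [[ 0.52212811 -0.17732082  0.025     ]]
stopper []
petri_dish [(0.57, [327.7, 233.1, 13.6, 11.0])]
stopper [[ 0.66678912 -0.16178298  0.02      ]]
```

```bash
cat > plan.py <<'E'
from h import *
def rot(yaw,tilt): # tool x = push direction, tilted so fingertips lead
    return R.from_euler("z",yaw)*R.from_quat([1,0,0,0])*R.from_euler("y",tilt,degrees=True)
def plan(targets,g=1):
    """targets: (pos,yaw,tilt_deg,nrows[,g])"""
    o=bot.get_obs(); p=np.array(o["eef_pos"]); r=R.from_quat(o["tool_rot"]); rows=[]
    for t in targets:
        q,yaw,tilt,n=t[:4]; gg=t[4] if len(t)>4 else g
        for i in range(n):
            k=n-i; dp=r.inv().apply((np.array(q)-p)/k)*1000; dr=np.degrees((r.inv()*rot(yaw,tilt)).as_rotvec())/k
            dp=np.round(dp,1); dr=np.round(dr,2); rows.append([gg,*(dp+0.),*(dr+0.)])
            p=p+r.apply(dp/1000); r=r*R.from_rotvec(np.radians(dr))
    a=np.abs(np.array(rows)); print("max",a[:,1:4].max(),a[:,4:].max())
    for i in range(0,len(rows),10): print(str([[float(v) for v in x] for x in rows[i:i+10]]).replace(" ","").replace(".0,",",").replace(".0]","]"))
def st():
    o=bot.get_obs(); r=R.from_quat(o["tool_rot"]).as_matrix()
    print(round(o["clock"],2),np.round(o["eef_pos"],4),"yaw",round(float(np.arctan2(r[1,0],r[0,0])),3),"zdir",r[:,2].round(3),"F",np.round(o["ft_force"],1),"q",np.round(o["joint_pos"],2))
E
python3 - <<'E'
from plan import *
print(bot.tip_reach)
plan([((.3,-.36,.24),1.2,20,10),((.52,-.235,.2),1.511,40,9),((.522,-.225,.03),1.511,40,8)])
E
```

```text
0.008
max 23.1 5.48
[[1,20.8,-8,-0.1,0.97,1.84,-5.48],[1,21.5,-6,0.7,0.97,1.84,-5.48],[1,21.9,-3.9,1.5,0.96,1.84,-5.48],[1,22.2,-1.8,2.3,0.97,1.84,-5.48],[1,22.1,0.4,3,0.96,1.84,-5.48],[1,21.9,2.6,3.7,0.97,1.84,-5.48],[1,21.4,4.7,4.3,0.96,1.84,-5.47],[1,20.7,6.8,4.9,0.96,1.84,-5.48],[1,19.8,8.8,5.4,0.97,1.85,-5.47],[1,18.7,10.8,5.9,0.96,1.84,-5.48]]
[[1,19,17.8,11.6,1,2.2,-1.72],[1,18,18.5,12,0.99,2.21,-1.72],[1,16.9,19.2,12.4,1,2.2,-1.72],[1,15.9,20,12.7,0.99,2.21,-1.72],[1,14.8,20.6,12.9,1,2.2,-1.73],[1,13.6,21.3,13.1,1,2.21,-1.72],[1,12.5,21.9,13.2,0.99,2.2,-1.73],[1,11.3,22.5,13.3,1,2.21,-1.72],[1,10,23.1,13.2,0.99,2.2,-1.73],[1,-12.7,0.2,17.1,0,0,0]]
[[1,-12.7,0.2,17.1,0,0,0],[1,-12.7,0.2,17.1,0,0,0],[1,-12.7,0.2,17.1,0,0,0],[1,-12.7,0.1,17.1,0,0,0],[1,-12.7,0.2,17.1,0,0,0],[1,-12.7,0.1,17.1,0,0,0],[1,-12.6,0.2,17.1,0,0,0]]
```

Call:
move_arm(deltas=[[1,20.8,-8,0,0.97,1.84,-5.48],[1,21.5,-6,0.7,0.97,1.84,-5.48],[1,21.9,-3.9,1.5,0.97,1.84,-5.48],[1,22.2,-1.8,2.3,0.97,1.84,-5.48],[1,22.1,0.4,3,0.97,1.84,-5.48],[1,21.9,2.6,3.7,0.97,1.84,-5.48],[1,21.4,4.7,4.3,0.97,1.84,-5.48],[1,20.7,6.8,4.9,0.97,1.84,-5.48],[1,19.8,8.8,5.4,0.97,1.84,-5.48],[1,18.7,10.8,5.9,0.97,1.84,-5.48]])

```text
clock: 2.43
eef_pos: [0.3006, -0.3595, 0.24]
tool_rot: [0.811, 0.558, 0.144, -0.099]
ft_force: [-0.4, -0.4, 1.1]
grip_width: 0.0853
grasp_force: 0.0
```

Call:
move_arm(deltas=[[1,19,17.8,11.6,1,2.2,-1.72],[1,18,18.5,12,1,2.2,-1.72],[1,16.9,19.2,12.4,1,2.2,-1.72],[1,15.9,20,12.7,1,2.2,-1.72],[1,14.8,20.6,12.9,1,2.2,-1.72],[1,13.6,21.3,13.1,1,2.2,-1.72],[1,12.5,21.9,13.2,1,2.2,-1.72],[1,11.3,22.5,13.3,1,2.2,-1.72],[1,10,23.1,13.2,1,2.2,-1.72],[1,0,0,0,0,0,0]])

```text
clock: 3.27
eef_pos: [0.5227, -0.2319, 0.1957]
tool_rot: [0.682, 0.645, 0.248, -0.238]
ft_force: [-2.0, 0.3, -0.7]
grip_width: 0.0851
grasp_force: 0.0
```

```bash
python3 - <<'E'
from plan import *
from fit import boxfit
st()
a=bot.camera("top"); cv2.imwrite("pics/top1.png",cv2.resize(a[120:250,200:395],(800,533),interpolation=cv2.INTER_CUBIC))
print(proj("top",[bot.get_obs()["eef_pos"]]))
print(boxfit([.525,-.127,1.51]))
plan([((.522,-.227,.03),1.511,40,8)])
E
```

```text
3.27 [ 0.5227 -0.2319  0.1957] yaw 1.513 zdir [ 0.031  0.646 -0.763] F [-2.   0.3 -0.7] q [-0.69  0.74  0.47  1.77  0.54  0.8 ]
[[318.67965124 181.30117424]]
scene 0.82 2902
top 0.9 1318
(array([ 0.52048319, -0.12751742,  1.58502875]), np.float64(0.2177453892524902))
max 17.1 0.01
[[1,-12.8,0.3,17,0,0.01,-0.01],[1,-12.9,0.3,17,0,0.01,-0.01],[1,-12.8,0.3,17,0,0.01,-0.01],[1,-12.9,0.3,17,0,0.01,-0.01],[1,-12.9,0.2,17.1,0,0.01,-0.01],[1,-12.8,0.3,17,-0.01,0.01,-0.01],[1,-12.9,0.2,17,0,0.01,0],[1,-12.8,0.3,17.1,-0.01,0,-0.01]]
```

View pics/top1.png

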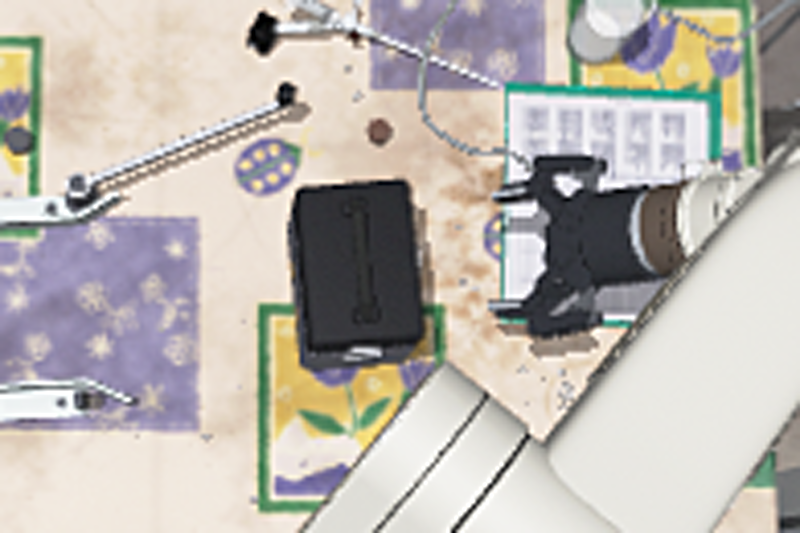

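The fingertips sit at about (497,193) and (497,308) in the crop, and the box lid corners at about (297,188), (408,180), (423,340), (305,350). The top-view tips are 2–3 px right of their projection, so that camera has a small bias. I'll recheck the box yaw with the bias allowed for.

```bash
python3 - <<'E'
from plan import *
from fit import *
o=lambda a:(np.array(a,float)+.5)/4.1026-.5+[200,120]-[2.5,0]
L=onz("top",[o(a) for a in((297,188),(408,180),(423,340),(305,350))],.175); print(L.round(4)); 
H=onz("top",[o(a) for a in((355,203),(367,318))],.195); d=H[0]-H[1]; print("handle mid",H.mean(0),"yaw",np.arctan2(d[1],d[0])+np.pi/2)
for a,b in((0,3),(1,2)): d=L[a]-L[b]; print("yaw",np.arctan2(d[1],d[0])+np.pi/2)
print("ctr",L.mean(0))
# mask fit, top mask with gripper clipped, top bias free
bot.camera("scene"); ms=bot.outline_of("battery_box","scene")[0]["pixels"]
bot.camera("top"); mt=bot.outline_of("battery_box","top")[0]["pixels"]; mt[:,308:]=0
mt=cv2.morphologyEx(mt.astype(np.uint8),cv2.MORPH_OPEN,np.ones((5,5)))>0
ys,xs=np.nonzero(mt); print(xs.min(),xs.max(),ys.min(),ys.max(),mt.sum())
P=np.array([[x,y,z] for x in(-.05,.05) for y in(-.07,.07) for z in(0,.175)]); Hd=np.array([[x,y,.199] for x in(-.008,.008) for y in(-.04,.04)])
def cost(p,which="st"):
    c=0
    for n,m in(("scene",ms),("top",mt)):
        if n[0] not in which: continue
        im=np.zeros(m.shape,np.uint8)
        for Q in(P,Hd):
            u=proj(n,T(p,Q)); u=u+([p[3],p[4]] if n=="top" else [0,0])
            cv2.fillConvexPoly(im,np.round(cv2.convexHull(u.astype(np.float32))*16).astype(np.int32),1,shift=4)
        c+=1-(m&(im>0)).sum()/(m|(im>0)).sum()
    return c
for y0 in(1.5,1.58,1.66):
    x0=np.array([.523,-.127,y0,2,0]); r=minimize(cost,x0,method="Nelder-Mead",options=dict(initial_simplex=x0+np.vstack([np.zeros(5),np.diag([.01,.01,.1,2,2])]))); print(r.x.round(4),r.fun)
for y in np.arange(1.35,1.8,.05): print(round(y,2),round(min(cost([x,yy,y],"s") for x in np.arange(.51,.54,.004) for yy in np.arange(-.14,-.11,.004)),3),end="; ")
E
```

```text
[[ 0.5799 -0.0663  0.175 ]
 [ 0.5875 -0.1605  0.175 ]
 [ 0.4506 -0.1718  0.175 ]
 [ 0.4416 -0.073   0.175 ]]
handle mid [ 0.51455058 -0.11868395  0.195     ] yaw 1.668258342219948
yaw 1.6192120416933395
yaw 1.6534813741784031
ctr [ 0.51489314 -0.11787491  0.175     ]
271 302 163 209 1357
[ 0.5208 -0.1225  1.5531  1.8399  0.6171] 0.17607451464482105
[ 0.5193 -0.1214  1.5856  1.817   0.3863] 0.17726814216425546
[ 0.525  -0.1233  1.5962  1.4914  1.4648] 0.19066967408468527
1.35 0.139; 1.4 0.114; 1.45 0.096; 1.5 0.088; 1.55 0.089; 1.6 0.099; 1.65 0.107; 1.7 0.112; 1.75 0.121;
```

```bash
python3 - <<'E'
from plan import *
a=bot.camera("scene"); x0,y0=245,140
cv2.imwrite("pics/sc2.png",cv2.resize(a[y0:y0+95,x0:x0+90],(720,760),interpolation=cv2.INTER_CUBIC)[:600*1+160][:760][::1] if 0 else cv2.resize(a[y0:y0+95,x0:x0+90],(568,600),interpolation=cv2.INTER_CUBIC))
from fit import T
P=np.array([[.05,.07,0],[.05,-.07,0],[-.05,.07,0],[.05,.07,.175],[.05,-.07,.175],[-.05,.07,.175],[-.05,-.07,.175]])
for y in(1.51,1.64): print(y,((proj("scene",T([.522,-.125,y],P))-[x0,y0]+.5)*6.313-.5).round(0).tolist())
E
```

```text
1.51 [[209.0, 536.0], [77.0, 401.0], [378.0, 486.0], [224.0, 228.0], [84.0, 107.0], [404.0, 184.0], [254.0, 69.0]]
1.64 [[231.0, 538.0], [69.0, 411.0], [385.0, 475.0], [248.0, 229.0], [75.0, 116.0], [411.0, 174.0], [233.0, 68.0]]
```

View pics/sc2.png

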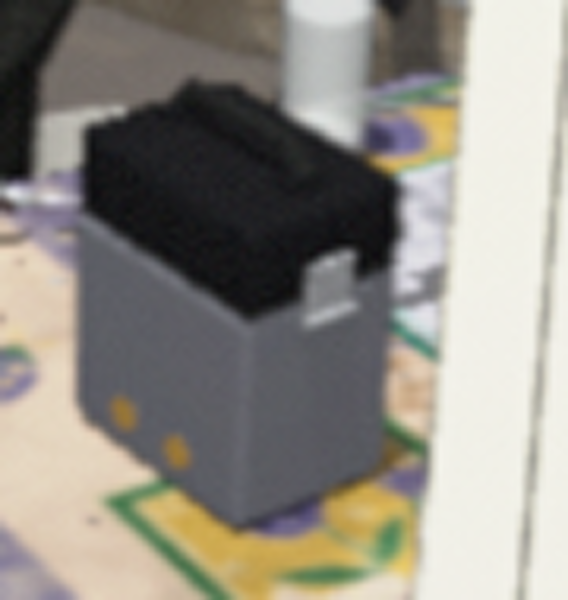

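Scene crop: the box's bottom vertices are at (240,525), (78,415), (385,470). That matches yaw 1.64, so the box is nearly aligned with the dock and on its line. I'll descend behind it with yaw 1.64.

```bash
python3 - <<'E'
from plan import *
plan([((.5255,-.228,.022),1.64,40,10)])
E
```

```text
max 14.2 0.58
[[1,-10.9,0.6,14.2,0.48,0.01,-0.57],[1,-10.9,0.6,14.2,0.48,0.01,-0.57],[1,-10.9,0.6,14.2,0.47,0.01,-0.57],[1,-10.9,0.6,14.2,0.48,0,-0.57],[1,-10.9,0.6,14.2,0.47,0.01,-0.57],[1,-10.9,0.6,14.2,0.48,0,-0.57],[1,-10.9,0.6,14.1,0.47,0.01,-0.57],[1,-10.9,0.6,14.1,0.48,0,-0.58],[1,-10.9,0.6,14.2,0.47,0.01,-0.57],[1,-10.9,0.7,14.1,0.48,0,-0.58]]
```

Call:
move_arm(deltas=[[1,-10.9,0.6,14.2,0.48,0,-0.57],[1,-10.9,0.6,14.2,0.48,0,-0.57],[1,-10.9,0.6,14.2,0.48,0,-0.57],[1,-10.9,0.6,14.2,0.48,0,-0.57],[1,-10.9,0.6,14.2,0.48,0,-0.57],[1,-10.9,0.6,14.2,0.48,0,-0.57],[1,-10.9,0.6,14.2,0.48,0,-0.57],[1,-10.9,0.6,14.2,0.48,0,-0.57],[1,-10.9,0.6,14.2,0.48,0,-0.57],[1,-10.9,0.6,14.2,0.48,0,-0.57]])

```text
clock: 4.6
eef_pos: [0.5256, -0.2271, 0.0193]
tool_rot: [0.64, 0.688, 0.232, -0.251]
ft_force: [-0.3, -0.8, 0.1]
grip_width: 0.0853
grasp_force: 0.0
```

Call:
move_arm(deltas=[[1,0,0,0,0,0,0],[1,3.1,0,2.6,0,0,0],[1,3.1,0,2.6,0,0,0],[1,3.1,0,2.6,0,0,0],[1,3.1,0,2.6,0,0,0],[1,3.1,0,2.6,0,0,0],[1,3.1,0,2.6,0,0,0],[1,3.1,0,2.6,0,0,0]])

```text
clock: 5.27
eef_pos: [0.5238, -0.1985, 0.0214]
tool_rot: [0.641, 0.688, 0.233, -0.25]
ft_force: [0.8, 0.1, -0.3]
grip_width: 0.0856
grasp_force: 0.0
```

```bash
python3 - <<'E'
from plan import *
st()
E
```

```text
5.27 [ 0.5238 -0.1985  0.0214] yaw 1.641 zdir [-0.046  0.641 -0.766] F [ 0.8  0.1 -0.3] q [-0.63  0.89  0.29  1.47  0.51  0.74]
```

Call:
move_arm(deltas=[[1,3.1,0,2.6,0,0,0],[1,3.1,0,2.6,0,0,0],[1,3.1,0,2.6,0,0,0],[1,3.1,0,2.6,0,0,0],[1,3.1,0,2.6,0,0,0],[1,3.1,0,2.6,0,0,0],[1,3.1,0,2.6,0,0,0],[1,3.1,0,2.6,0,0,0]])

```text
clock: 5.93
eef_pos: [0.5217, -0.1675, 0.0208]
tool_rot: [0.641, 0.688, 0.232, -0.25]
ft_force: [0.5, -5.4, -0.7]
grip_width: 0.0853
grasp_force: 2.2
```

```bash
python3 - <<'E'
from plan import *
st(); print(bot.get_obs()["ft_torque"])
E
```

```text
5.93 [ 0.5217 -0.1675  0.0208] yaw 1.64 zdir [-0.046  0.639 -0.768] F [ 0.5 -5.4 -0.7] q [-0.59  0.85  0.21  1.4   0.53  0.78]
[-1.29631672e+00  4.74664302e-02 -2.51021712e-04]
```

Call:
move_arm(deltas=[[1,4.6,0,3.9,0,0,0],[1,6.1,0,5.1,0,0,0],[1,6.1,0,5.1,0,0,0],[1,6.1,0,5.1,0,0,0],[1,6.1,0,5.1,0,0,0],[1,6.1,0,5.1,0,0,0],[1,6.1,0,5.1,0,0,0],[1,6.1,0,5.1,0,0,0],[1,6.1,0,5.1,0,0,0],[1,3.1,0,2.6,0,0,0]])

```text
clock: 6.77
eef_pos: [0.5157, -0.0916, 0.021]
tool_rot: [0.64, 0.687, 0.232, -0.251]
ft_force: [0.9, -3.7, -1.9]
grip_width: 0.0851
grasp_force: 1.8
```

```bash
python3 - <<'E'
from plan import *
st(); print(bot.get_obs()["ft_torque"].round(2))
a=bot.camera("top"); cv2.imwrite("pics/top2.png",cv2.resize(a[120:250,130:325],(800,533),interpolation=cv2.INTER_CUBIC))
E
```

```text
6.77 [ 0.5157 -0.0916  0.021 ] yaw 1.64 zdir [-0.048  0.641 -0.766] F [ 0.9 -3.7 -1.9] q [-0.49  0.77  0.04  1.26  0.58  0.89]
[-1.39 -0.11  0.06]
```

View pics/top2.png

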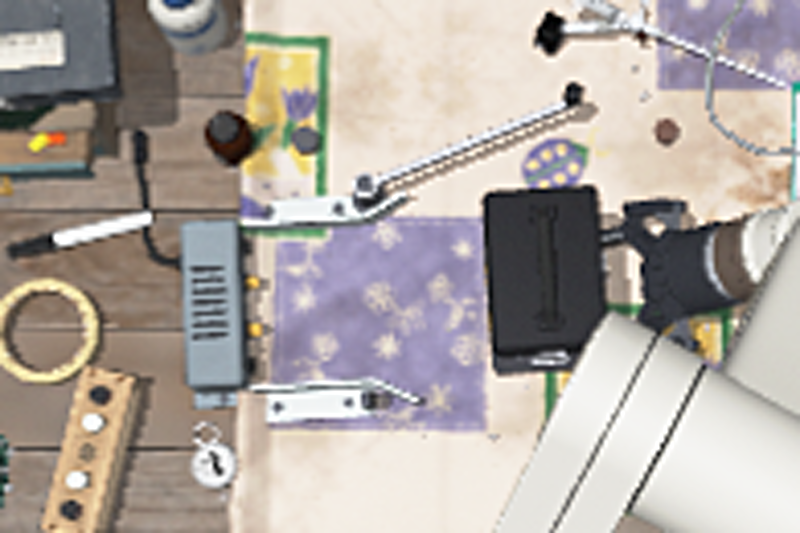

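The box is sliding squarely, with lid corners about (485,192), (597,187), (495,355). The dock flare tips are at (410,197) and (423,400), and the head's inner edge runs (240,225)–(245,383). Next I check the lateral alignment.

```bash
python3 - <<'E'
from plan import *
o=lambda a:(np.array(a,float)+.5)/4.1026-.5+[130,120]-[2.5,0]
f=onz("top",[o((410,197)),o((423,400))],.038); h=onz("top",[o((240,225)),o((245,383))],.068)
m0,m1=f.mean(0),h.mean(0); d=(m1-m0)[:2]; L=np.linalg.norm(d); d/=L; print("mouth",m0,"head",m1,"len",L,"(153) yaw",np.arctan2(d[1],d[0]),"width",np.linalg.norm(f[0]-f[1]))
e=(f[0]-f[1])[:2]; print("yaw perp",np.arctan2(e[1],e[0])+np.pi/2); e=(h[0]-h[1])[:2]; print("yaw perp",np.arctan2(e[1],e[0])+np.pi/2)
l=onz("top",[o((485,192)),o((597,187)),o((494,354))],.175); c=(l[1]+l[2])/2; y=(l[0]-l[2])
print("lid c",c,"yaw",np.arctan2(y[1],y[0])+np.pi/2)
H=onz("top",[o((545,203)),o((550,330))],.197); e=H[0]-H[1]; print("handle",H.mean(0),np.arctan2(e[1],e[0])+np.pi/2)
n=np.array([-d[1],d[0]]); 
for q in(c,H.mean(0)): print("lat off",(q[:2]-m0[:2])@n,"along to mouth",(q[:2]-m0[:2])@d)
t=np.array(bot.get_obs()["eef_pos"])[:2]; print("tcp lat",(t-m0[:2])@n,(t-m0[:2])@d)
E
```

```text
mouth [0.50638023 0.08091556 0.038     ] head [0.495377   0.23454275 0.068     ] len 0.1540207249989156 (153) yaw 1.6422971722129698 width 0.18765571473025072
yaw perp 1.6476951496519376
yaw perp 1.629994870832065
lid c [ 0.50925539 -0.03402387  0.175     ] yaw 1.6332891061719461
handle [ 0.50861632 -0.03488637  0.197     ] 1.6126498909833056
lat off 0.005343449503713065 along to mouth -0.11485115039264343
lat off 0.006042498740959819 along to mouth -0.11566579381089327
tcp lat 0.0031022211234668397 -0.17221764133773323
```

Call:
move_arm(deltas=[[1,4.6,0.4,3.9,0,0,0],[1,6.1,0.4,5.1,0,0,0],[1,6.1,0.4,5.1,0,0,0],[1,6.1,0.4,5.1,0,0,0],[1,6.1,0.4,5.1,0,0,0],[1,6.1,0.4,5.1,0,0,0],[1,6.1,0.4,5.1,0,0,0],[1,6.1,0.4,5.1,0,0,0],[1,6.1,0.4,5.1,0,0,0],[1,4.6,0.4,3.9,0,0,0]])

```text
clock: 7.65
eef_pos: [0.5144, -0.0162, 0.021]
tool_rot: [0.641, 0.687, 0.232, -0.251]
ft_force: [0.8, -5.5, 0.6]
grip_width: 0.0853
grasp_force: 2.4
```

```bash
python3 - <<'E'
from plan import *
st(); print(bot.get_obs()["ft_torque"].round(2))
E
```

```text
7.65 [ 0.5144 -0.0162  0.021 ] yaw 1.64 zdir [-0.048  0.641 -0.766] F [ 0.8 -5.5  0.6] q [-0.37  0.71 -0.08  1.13  0.62  1.02]
[-1.3  -0.01  0.07]
```

Call:
move_arm(deltas=[[1,4.6,0,3.9,0,0,0],[1,4.6,0,3.9,0,0,0],[1,4.6,0,3.9,0,0,0],[1,4.6,0,3.9,0,0,0],[1,4.6,0,3.9,0,0,0],[1,4.6,0,3.9,0,0,0],[1,4.6,0,3.9,0,0,0],[1,4.6,0,3.9,0,0,0]])

```text
clock: 8.32
eef_pos: [0.5114, 0.0312, 0.021]
tool_rot: [0.641, 0.687, 0.233, -0.251]
ft_force: [0.8, -5.0, 1.2]
grip_width: 0.0855
grasp_force: 2.7
```

```bash
python3 - <<'E'
from plan import *
st(); print(bot.get_obs()["ft_torque"].round(2))
E
```

```text
8.32 [0.5114 0.0312 0.021 ] yaw 1.64 zdir [-0.046  0.641 -0.766] F [ 0.8 -5.   1.2] q [-0.29  0.67 -0.16  1.03  0.64  1.11]
[-1.21 -0.01 -0.  ]
```

Call:
move_arm(deltas=[[1,3.8,0,3.2,0,0,0],[1,3.8,0,3.2,0,0,0],[1,3.8,0,3.2,0,0,0],[1,3.8,0,3.2,0,0,0],[1,3.8,0,3.2,0,0,0],[1,3.8,0,3.2,0,0,0],[1,3.8,0,3.2,0,0,0],[1,3.8,0,3.2,0,0,0],[1,3.8,0,3.2,0,0,0],[1,3.8,0,3.2,0,0,0]])

```text
clock: 9.15
eef_pos: [0.5079, 0.0806, 0.0209]
tool_rot: [0.641, 0.687, 0.233, -0.251]
ft_force: [-0.6, -5.8, 2.6]
grip_width: 0.0857
grasp_force: 2.9
```

```bash
python3 - <<'E'
from plan import *
st(); print(bot.get_obs()["ft_torque"].round(2))
E
```

```text
9.15 [0.5079 0.0806 0.0209] yaw 1.64 zdir [-0.046  0.641 -0.766] F [-0.6 -5.8  2.6] q [-0.21  0.64 -0.22  0.94  0.67  1.22]
[-1.18 -0.02  0.02]
```

Call:
move_arm(deltas=[[1,2.3,0,1.9,0,0,0],[1,2.3,0,1.9,0,0,0],[1,2.3,0,1.9,0,0,0],[1,2.3,0,1.9,0,0,0],[1,2.3,0,1.9,0,0,0],[1,2.3,0,1.9,0,0,0],[1,2.3,0,1.9,0,0,0]])

```text
clock: 9.73
eef_pos: [0.5063, 0.1013, 0.021]
tool_rot: [0.641, 0.687, 0.233, -0.251]
ft_force: [0.0, -5.6, 1.0]
grip_width: 0.0853
grasp_force: 2.8
```

```bash
python3 - <<'E'
from plan import *
st(); print(bot.get_obs()["ft_torque"].round(2))
E
```

```text
9.73 [0.5063 0.1013 0.021 ] yaw 1.64 zdir [-0.047  0.641 -0.766] F [ 0.  -5.6  1. ] q [-0.17  0.63 -0.24  0.9   0.67  1.26]
[-1.29 -0.12 -0.03]
```

Call:
move_arm(deltas=[[1,1.5,0,1.3,0,0,0],[1,1.5,0,1.3,0,0,0],[1,1.5,0,1.3,0,0,0],[1,1.5,0,1.3,0,0,0],[1,1.5,0,1.3,0,0,0],[1,1.5,0,1.3,0,0,0]])

```text
clock: 10.23
eef_pos: [0.5056, 0.1131, 0.0209]
tool_rot: [0.641, 0.687, 0.233, -0.251]
ft_force: [0.2, -6.7, 3.2]
grip_width: 0.0857
grasp_force: 3.2
```

Call:
move_arm(deltas=[[1,1.5,0,1.3,0,0,0],[1,1.5,0,1.3,0,0,0]])

```text
clock: 10.4
eef_pos: [0.5054, 0.1168, 0.0209]
tool_rot: [0.641, 0.687, 0.233, -0.251]
ft_force: [-0.3, -8.8, 4.6]
grip_width: 0.0852
grasp_force: 4.7
```

Call:
move_arm(deltas=[[1,1.5,0,1.3,0,0,0]])

```text
clock: 10.48
eef_pos: [0.5053, 0.1185, 0.0209]
tool_rot: [0.641, 0.687, 0.232, -0.25]
ft_force: [-0.4, -11.3, 4.5]
grip_width: 0.0853
grasp_force: 5.1
```

Call:
move_arm(deltas=[[1,1.5,0,1.3,0,0,0]])

```text
clock: 10.57
eef_pos: [0.5052, 0.1203, 0.0209]
tool_rot: [0.641, 0.687, 0.232, -0.25]
ft_force: [-0.7, -11.6, 5.9]
grip_width: 0.0857
grasp_force: 5.5
```

Contacts are engaging. I'll carry on gently until the stops show a hard rise.

Call:
move_arm(deltas=[[1,1.2,0,1,0,0,0]])

```text
clock: 10.65
eef_pos: [0.505, 0.1217, 0.0209]
tool_rot: [0.641, 0.687, 0.232, -0.25]
ft_force: [-1.4, -12.3, 4.9]
grip_width: 0.0854
grasp_force: 5.8
```

Call:
move_arm(deltas=[[1,1.2,0,1,0,0,0]])

```text
clock: 10.73
eef_pos: [0.5051, 0.1221, 0.0208]
tool_rot: [0.642, 0.687, 0.231, -0.249]
ft_force: [-3.3, -24.0, 12.8]
grip_width: 0.0854
grasp_force: 11.6
```

Call:
move_arm(deltas=[[1,1.2,0,1,0,0,0]])

```text
clock: 10.82
eef_pos: [0.5051, 0.1223, 0.0208]
tool_rot: [0.642, 0.687, 0.231, -0.248]
ft_force: [-4.9, -31.4, 15.5]
grip_width: 0.0855
grasp_force: 15.2
```

Force rose sharply to 31 N with no further travel, so the box is home. I'll back straight off, then plan the keeper approach.

Call:
move_arm(deltas=[[1,-1.5,0,-1.3,0,0,0],[1,-1.5,0,-1.3,0,0,0],[1,-3,0,-2.5,0,0,0],[1,-6.1,0,-5.1,0,0,0],[1,-9.2,0,-7.7,0,0,0],[1,-9.2,0,-7.7,0,0,0],[1,-9.2,0,-7.7,0,0,0],[1,-9.2,0,-7.7,0,0,0],[1,-9.2,0,-7.7,0,0,0],[1,-9.2,0,-7.7,0,0,0]])

```text
clock: 11.65
eef_pos: [0.5104, 0.038, 0.0203]
tool_rot: [0.641, 0.687, 0.233, -0.252]
ft_force: [1.0, 0.1, 1.3]
grip_width: 0.0852
grasp_force: 0.0
```

```bash
cat > kp.py <<'E'
from plan import *
from fit import T
D=[.4995,.177,1.641]
def fp(th,r,tilt,z,extra=0):
    t=np.radians(tilt); hx=11*np.cos(t)+8*np.sin(t); off=(4+hx*abs(np.cos(th))+15*abs(np.sin(th))+extra)/1000
    return T(D,[-.059-r*np.sin(th)-off*np.cos(th),-.1+r*np.cos(th)-off*np.sin(th),z])[0]
E
python3 - <<'E'
from kp import *
st()
a=bot.camera("top"); cv2.imwrite("pics/top3.png",cv2.resize(a[100:250,130:325],(780,600),interpolation=cv2.INTER_CUBIC))
q=fp(1.91,.13,0,.05,14); print(q, "knob",T(D,[-.059-.205*np.sin(1.91),-.1+.205*np.cos(1.91),.096]),proj("top",T(D,[-.059-.205*np.sin(1.91),-.1+.205*np.cos(1.91),.096]))+[2.5,0])
plan([((.53,.045,.17),1.641,40,6),((q[0],q[1],.15),1.641,0,12),(q,1.641,0,6)],g=0)
E
```

```text
11.65 [0.5104 0.038  0.0203] yaw 1.64 zdir [-0.048  0.642 -0.765] F [1.  0.1 1.3] q [-0.28  0.67 -0.17  1.02  0.65  1.12]
[0.68798716 0.02015644 0.05      ] knob [[ 0.68499576 -0.06289823  0.096     ]] [[270.212088   142.00545127]]
max 18.4 3.34
[[0,17,3.2,-18.3,-0.01,0,-0.02],[0,17.1,3.2,-18.3,-0.01,0,-0.02],[0,17,3.2,-18.3,-0.01,0,-0.02],[0,17.1,3.2,-18.3,-0.01,0,-0.02],[0,17,3.2,-18.4,-0.01,0,-0.02],[0,17.1,3.3,-18.3,-0.02,0,-0.02],[0,-3.4,13,-0.6,0,-3.33,0],[0,-3.4,13,-0.5,0,-3.33,0],[0,-3.4,13,-0.2,0,-3.33,0],[0,-3.4,13,-0.1,0,-3.33,0]]
[[0,-3.4,13,0.1,0,-3.33,0],[0,-3.4,13,0.4,0,-3.34,0],[0,-3.4,13,0.5,0,-3.33,0],[0,-3.3,13,0.7,0,-3.34,0],[0,-3.3,13,1,0,-3.33,0],[0,-3.3,12.9,1.1,0,-3.34,0],[0,-3.2,13,1.3,0,-3.33,0],[0,-3,12.9,1.5,0,-3.34,0],[0,0,0,16.7,0,0,0],[0,0,0,16.7,0,0,0]]
[[0,0,0,16.7,0,0,0],[0,0,0,16.6,0,0,0],[0,0,0,16.7,0,0,0],[0,0,0,16.6,0,0,0]]
```

View pics/top3.png

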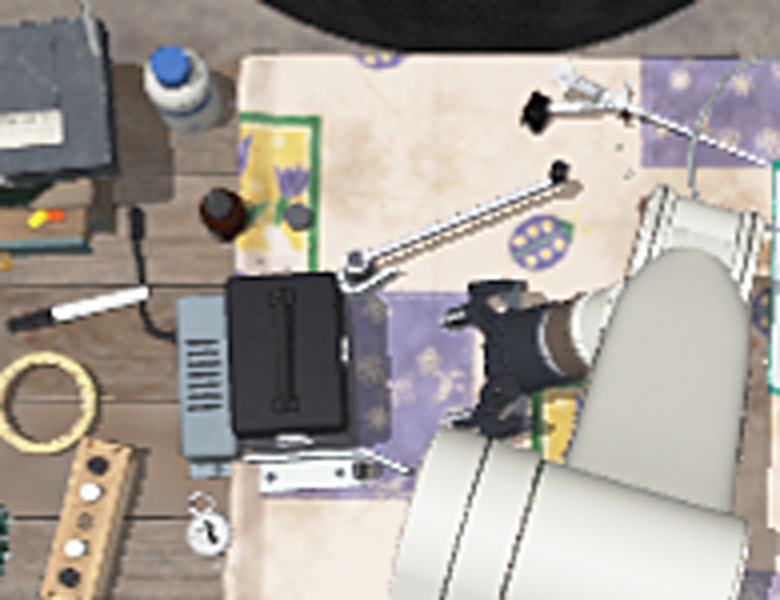

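The box is home against the charger head, with the lid at (228–350, 270–435). The knob at (559,170) matches the prediction. I'm moving over the bar to its far side.

Call:
move_arm(deltas=[[0,17,3.2,-18.3,0,0,0],[0,17,3.2,-18.3,0,0,0],[0,17,3.2,-18.3,0,0,0],[0,17,3.2,-18.3,0,0,0],[0,17,3.2,-18.3,0,0,0],[0,17,3.2,-18.3,0,0,0],[0,-3.4,13,-0.6,0,-3.33,0],[0,-3.4,13,-0.5,0,-3.33,0],[0,-3.4,13,-0.2,0,-3.33,0],[0,-3.4,13,0,0,-3.33,0]])

```text
clock: 12.53
eef_pos: [0.5827, 0.0393, 0.1634]
tool_rot: [0.664, 0.712, 0.156, -0.169]
ft_force: [-0.6, 0.1, 0.7]
grip_width: -0.0
grasp_force: 0.0
```

Call:
move_arm(deltas=[[0,-3.4,13,0,0,-3.33,0],[0,-3.4,13,0.4,0,-3.33,0],[0,-3.4,13,0.5,0,-3.33,0],[0,-3.3,13,0.7,0,-3.33,0],[0,-3.3,13,1,0,-3.33,0],[0,-3.3,13,1,0,-3.33,0],[0,-3.2,13,1.3,0,-3.33,0],[0,-3,13,1.5,0,-3.33,0],[0,0,0,0,0,0,0]])

```text
clock: 13.28
eef_pos: [0.6888, 0.0254, 0.1486]
tool_rot: [0.68, 0.733, -0.0, -0.001]
ft_force: [-0.1, 0.3, 0.0]
grip_width: -0.0001
grasp_force: 0.0
```

```bash
python3 - <<'E'
from kp import *
st()
q=fp(1.91,.13,0,.05,14)
plan([(q,1.641,0,7)],g=0)
E
```

```text
13.28 [0.6888 0.0254 0.1486] yaw 1.645 zdir [-0.002  0.001 -1.   ] F [-0.1  0.3  0. ] q [0.04 0.67 0.44 1.34 0.   1.53]
max 14.1 0.04
[[0,-0.7,-0.1,14.1,-0.02,-0.01,0.04],[0,-0.8,-0.1,14.1,-0.02,-0.01,0.04],[0,-0.7,-0.2,14.1,-0.02,-0.01,0.03],[0,-0.8,-0.2,14.1,-0.02,-0.01,0.04],[0,-0.7,-0.1,14.1,-0.02,-0.01,0.03],[0,-0.7,-0.2,14,-0.02,-0.01,0.04],[0,-0.8,-0.1,14.1,-0.01,0,0.03]]
```

Call:
move_arm(deltas=[[0,-0.7,0,14.1,0,0,0],[0,-0.7,0,14.1,0,0,0],[0,-0.7,0,14.1,0,0,0],[0,-0.7,0,14.1,0,0,0],[0,-0.7,0,14.1,0,0,0],[0,-0.7,-0.5,14.1,0,0,0],[0,-0.7,-0.5,14.1,0,0,0]])

```text
clock: 13.87
eef_pos: [0.6857, 0.0175, 0.0501]
tool_rot: [0.682, 0.732, -0.0, -0.002]
ft_force: [0.2, 0.7, 0.0]
grip_width: 0.0
grasp_force: 0.0
```

```bash
python3 - <<'E'
from kp import *
st()
ths=np.linspace(1.91,1.2,12)
plan([(fp(1.91,.13,0,.05,3),1.641,0,2)]+[(fp(t,.13,0,.05),1.641,0,1) for t in ths[1:9]],g=0)
E
```

```text
13.87 [0.6857 0.0175 0.0501] yaw 1.642 zdir [-0.004  0.003 -1.   ] F [0.2 0.7 0. ] q [0.02 0.73 0.29 1.13 0.   1.52]
max 10.7 0.11
[[0,-0.6,-3.9,0.1,-0.11,-0.08,0.02],[0,-0.6,-4,0,-0.11,-0.09,0.01],[0,-5,-10.7,0,0,0,0],[0,-3.4,-8.3,0,0,0,0],[0,-2.9,-8.5,0,0,0,0],[0,-2.3,-8.8,0,0,0,0],[0,-1.7,-9,0,0,0,0],[0,-1.2,-8.1,0,0,0,0],[0,-0.6,-7.8,0,0,0,0],[0,-0.2,-7.9,0,0,0,0]]
```

Call:
move_arm(deltas=[[0,-0.6,-3.9,0,0,0,0],[0,-0.6,-4,0,0,0,0],[0,-4,-8.5,0,0,0,0],[0,-3.4,-8.5,0,0,0,0],[0,-2.9,-8.5,0,0,0,0],[0,-2.3,-8.8,0,0,0,0],[0,-1.7,-9,0,0,0,0],[0,-1.2,-8.1,0,0,0,0],[0,-0.6,-7.8,0,0,0,0],[0,0,-4,0,0,0,0]])

```text
clock: 14.7
eef_pos: [0.6172, -0.0048, 0.0533]
tool_rot: [0.682, 0.732, 0.001, -0.0]
ft_force: [2.0, 0.8, 0.3]
grip_width: 0.0002
grasp_force: 0.6
```

```bash
python3 - <<'E'
from kp import *
st()
a=bot.camera("top"); cv2.imwrite("pics/top4.png",cv2.resize(a[100:250,130:325],(780,600),interpolation=cv2.INTER_CUBIC))
E
```

```text
14.7 [ 0.6172 -0.0048  0.0533] yaw 1.641 zdir [ 0.001  0.002 -1.   ] F [2.  0.8 0.3] q [-0.01  0.6   0.05  1.02  0.    1.49]
```

View pics/top4.png

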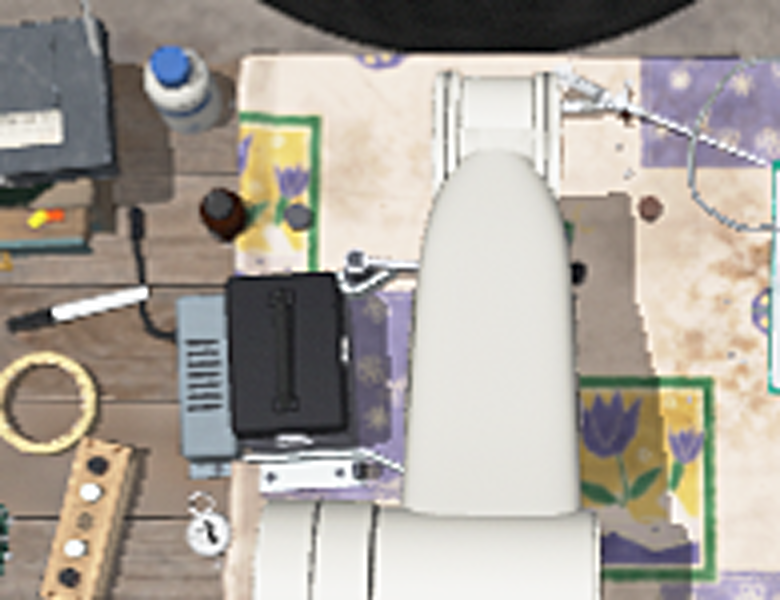

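The bar follows the finger; knob now at (575,272), angle about 1.5. I'll continue the sweep, blending in the tilt.

```bash
python3 - <<'E'
from kp import *
ti=lambda t: float(np.clip((1.3-t)/.75*40,0,40))
ths=np.linspace(1.45,.2,24)[1:]
plan([(fp(t,.13,ti(t),.052),1.641,ti(t),1) for t in ths],g=0); print(ths[[9,19]])
E
```

```text
max 6.8 2.9
[[0,-0.9,-6.3,1,-0.03,-0.08,0.03],[0,0.2,-6.8,0,0,0,0],[0,0.6,-6.7,0,0,0.7,0],[0,0.9,-6.7,0,0,2.9,0],[0,1.2,-6.6,0.1,0,2.89,0],[0,1.6,-6.6,0.2,0,2.9,0],[0,1.9,-6.5,0.3,0,2.9,0],[0,2.3,-6.5,0.5,0,2.9,0],[0,2.6,-6.4,0.7,0,2.9,0],[0,2.8,-6.3,0.9,0,2.9,0]]
[[0,3.2,-6.1,1.3,0,2.9,0],[0,3.5,-6.1,1.5,0,2.89,0],[0,3.7,-5.8,1.9,0,2.9,0],[0,4,-5.7,2.2,0,2.9,0],[0,4.1,-5.5,2.6,0,2.9,0],[0,4.3,-5.2,3.1,0,2.9,0],[0,4.4,-5,3.5,0,1.62,0],[0,4.5,-4.6,3.8,0,0,0],[0,4.8,-4.4,4,0,0,0],[0,5,-4,4.2,0,0,0]]
[[0,5.2,-3.6,4.3,0,0,0],[0,5.3,-3.2,4.6,0,0,0],[0,5.6,-2.8,4.6,0,0,0]]
[0.90652174 0.36304348]
```

Call:
move_arm(deltas=[[0,-0.9,-6.3,1,0,0,0],[0,0.2,-6.8,0,0,0,0],[0,0.6,-6.7,0,0,0.7,0],[0,0.9,-6.7,0,0,2.9,0],[0,1.2,-6.6,0,0,2.9,0],[0,1.6,-6.6,0.2,0,2.9,0],[0,1.9,-6.5,0.3,0,2.9,0],[0,2.3,-6.5,0.5,0,2.9,0],[0,2.6,-6.4,0.7,0,2.9,0],[0,2.8,-6.3,0.9,0,2.9,0]])

```text
clock: 15.58
eef_pos: [0.5506, 0.0038, 0.0508]
tool_rot: [0.67, 0.719, 0.125, -0.135]
ft_force: [1.1, -0.2, 0.0]
grip_width: 0.0002
grasp_force: 0.6
```

Call:
move_arm(deltas=[[0,3.2,-6.1,1.3,0,2.9,0],[0,3.5,-6.1,1.5,0,2.9,0],[0,3.7,-5.8,1.9,0,2.9,0],[0,4,-5.7,2.2,0,2.9,0],[0,4.1,-5.5,2.6,0,2.9,0],[0,4.3,-5.2,3.1,0,2.9,0],[0,4.4,-5,3.5,0,1.6,0]])

```text
clock: 16.17
eef_pos: [0.509, 0.0322, 0.0503]
tool_rot: [0.641, 0.686, 0.233, -0.252]
ft_force: [1.7, -0.2, -0.8]
grip_width: 0.0001
grasp_force: 0.6
```

```bash
python3 - <<'E'
from kp import *
st()
ths=np.linspace(.53,.05,10)
plan([(fp(t,.13,40,.052),1.641,40,1) for t in ths],g=0)
print(fp(0,.13,40,.052))
E
```

```text
16.17 [0.509  0.0322 0.0503] yaw 1.638 zdir [-0.046  0.643 -0.764] F [ 1.7 -0.2 -0.8] q [-0.29  0.63 -0.15  1.09  0.65  1.11]
max 5.8 0.17
[[0,1.3,0.3,-1.2,-0.07,-0.17,-0.15],[0,4.4,-4.6,3.8,0,0,0],[0,4.7,-4.3,3.9,0,0,0],[0,4.9,-3.9,4.1,0,0,0],[0,5,-3.6,4.2,0,0,0],[0,5.3,-3.2,4.4,0,0,0],[0,5.4,-2.9,4.6,0,0,0],[0,5.6,-2.4,4.6,0,0,0],[0,5.7,-2,4.8,0,0,0],[0,5.8,-1.6,4.9,0,0,0]]
[0.47494489 0.09851544 0.052     ]
```

Call:
move_arm(deltas=[[0,1.3,0,-1.2,0,0,0],[0,4.4,-4.6,3.8,0,0,0],[0,4.7,-4.3,3.9,0,0,0],[0,4.9,-3.9,4.1,0,0,0],[0,5,-3.6,4.2,0,0,0],[0,5.3,-3.2,4.4,0,0,0],[0,5.4,-2.9,4.6,0,0,0]])

```text
clock: 16.75
eef_pos: [0.484, 0.0712, 0.0529]
tool_rot: [0.64, 0.688, 0.233, -0.251]
ft_force: [2.0, -0.5, 0.4]
grip_width: 0.0
grasp_force: 0.6
```

Call:
move_arm(deltas=[[0,5.6,-2.4,4.6,0,0,0],[0,3,-1,2.5,0,0,0]])

```text
clock: 16.92
eef_pos: [0.4793, 0.0823, 0.0527]
tool_rot: [0.64, 0.687, 0.233, -0.251]
ft_force: [1.0, -0.7, 0.9]
grip_width: -0.0
grasp_force: 0.5
```

```bash
python3 - <<'E'
from kp import *
st()
from scipy.optimize import minimize_scalar
a=bot.camera("top"); cv2.imwrite("pics/top5.png",cv2.resize(a[130:250,160:300],(700,600),interpolation=cv2.INTER_CUBIC))
E
```

```text
16.92 [0.4793 0.0823 0.0527] yaw 1.641 zdir [-0.048  0.642 -0.765] F [ 1.  -0.7  0.9] q [-0.21  0.55 -0.28  0.98  0.66  1.2 ]
```

View pics/top5.png

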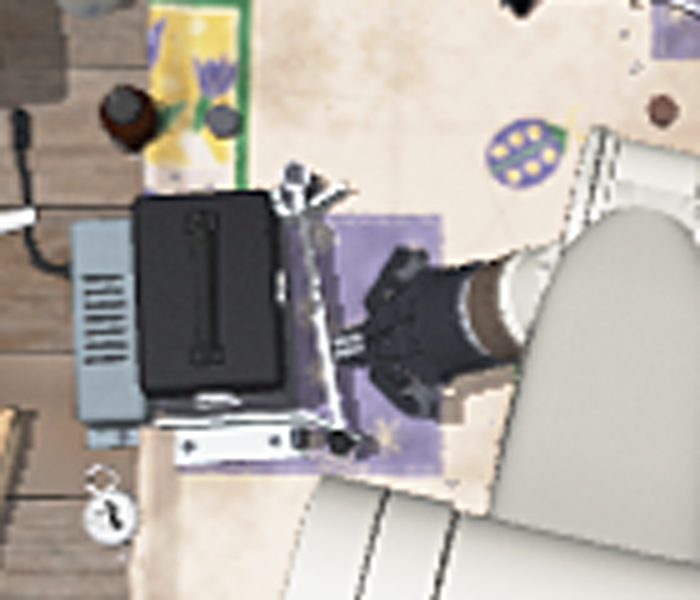

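The bar is nearly shut: knob at (342,440), shut post at (305,438), so about 0.14 rad remains. I'll push straight in to the stop.

Call:
move_arm(deltas=[[0,3.1,-1,2.6,0,0,0],[0,3.1,-0.5,2.6,0,0,0],[0,2.3,0,1.9,0,0,0]])

```text
clock: 17.22
eef_pos: [0.4776, 0.0923, 0.0525]
tool_rot: [0.641, 0.687, 0.233, -0.251]
ft_force: [0.2, -0.7, 0.8]
grip_width: -0.0
grasp_force: 0.5
```

Call:
move_arm(deltas=[[0,1.5,0,1.3,0,0,0],[0,1.5,0,1.3,0,0,0]])

```text
clock: 17.38
eef_pos: [0.4774, 0.0961, 0.0524]
tool_rot: [0.641, 0.687, 0.232, -0.251]
ft_force: [-1.0, -1.5, 0.9]
grip_width: 0.0004
grasp_force: 0.5
```

Call:
move_arm(deltas=[[0,1.5,0,1.3,0,0,0]])

```text
clock: 17.47
eef_pos: [0.4773, 0.098, 0.0524]
tool_rot: [0.641, 0.687, 0.233, -0.251]
ft_force: [-0.0, -0.5, 0.6]
grip_width: -0.0002
grasp_force: 0.5
```

Call:
move_arm(deltas=[[0,1.2,0,1,0,0,0]])

```text
clock: 17.55
eef_pos: [0.4773, 0.0987, 0.0522]
tool_rot: [0.641, 0.687, 0.232, -0.25]
ft_force: [-3.0, -12.9, 6.5]
grip_width: -0.0001
grasp_force: 6.1
```

Call:
move_arm(deltas=[[0,1.2,0,1,0,0,0]])

```text
clock: 17.63
eef_pos: [0.4774, 0.0989, 0.0522]
tool_rot: [0.642, 0.687, 0.231, -0.249]
ft_force: [-3.8, -19.0, 9.1]
grip_width: 0.0001
grasp_force: 9.5
```

The stop was met where predicted (y = 0.0985 m). Coming away.

Call:
move_arm(deltas=[[0,-1.5,0,-1.3,0,0,0],[0,-3,0,-2.6,0,0,0],[0,-6.1,0,-5.1,0,0,0],[0,-9.2,0,-7.7,0,0,0],[0,-9.2,0,-7.7,0,0,0],[0,-9.2,0,-7.7,0,0,0],[0,-9.2,0,-7.7,0,0,0],[0,-9.2,0,-7.7,0,0,0],[0,-9.2,0,-7.7,0,0,0],[0,-9.2,0,-7.7,0,0,0]])

```text
clock: 18.47
eef_pos: [0.4843, 0.0024, 0.0523]
tool_rot: [0.641, 0.687, 0.233, -0.251]
ft_force: [0.5, 0.0, -0.1]
grip_width: -0.0001
grasp_force: 0.0
```

Call:
move_arm(deltas=[[0,5,0,-18,0,0,0],[0,5,0,-18,0,0,0],[0,5,0,-18,0,0,0],[0,5,0,-18,0,0,0],[0,5,0,-18,0,0,0],[0,0,0,0,0,0,0],[0,0,0,0,0,0,0]])

```text
clock: 19.05
eef_pos: [0.4878, -0.0362, 0.1378]
tool_rot: [0.641, 0.687, 0.233, -0.25]
ft_force: [-0.5, 0.3, -0.0]
grip_width: 0.0002
grasp_force: 0.0
```

```bash
python3 - <<'E'
from kp import *
st()
a=bot.camera("top"); cv2.imwrite("pics/top6.png",cv2.resize(a[130:250,160:300],(700,600),interpolation=cv2.INTER_CUBIC))
for k in(0,.08): print(k,(proj("top",T(D,[-.059-.205*np.sin(k),-.1+.205*np.cos(k),.096]))+[2.5,0]-[160,130])*5)
E
```

```text
19.05 [ 0.4878 -0.0362  0.1378] yaw 1.641 zdir [-0.045  0.641 -0.766] F [-0.5  0.3 -0. ] q [-0.42  0.54 -0.03  1.38  0.6   0.96]
0 [[308.12716249 446.42588779]]
0.08 [[330.97549565 444.03546073]]
```

View pics/top6.png

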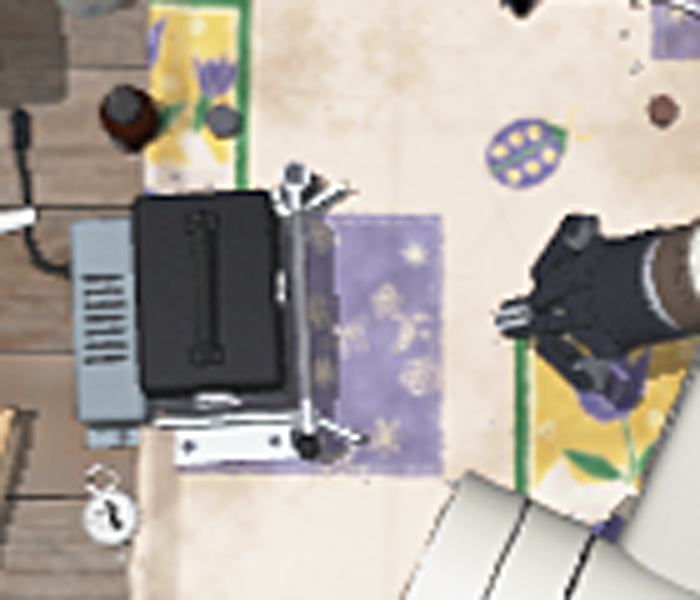

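The knob is at (307,443), against (308,446) predicted for fully shut. The box is home, nothing else has moved, and the arm is clear.

```bash
python3 -c "
from workcell import bot
print(bot.job_done())"
```

```text
the job is handed in; nothing more can be done
None
```

The battery box is home against the dock's rubber stops, the keeper bar is shut across it, and the arm is clear; I handed the job in at about 19 s, but no verdict was returned.

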